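# Lock out a disconnector and hold the insulating blade between its contacts

### The arm

A 6-joint arm with a two-finger parallel gripper is mounted at the origin on the work surface. World frame = base frame: x ahead of the robot, y to its left, z up, the work surface at z = 0. Lengths are in m, angles in degrees, forces in N, time in s.
With the tool pointing down it reaches from about 0.425 to 0.95 m from the base axis. Payload 3.5 kg.
Tool frame: the origin (TCP) lies midway between the tips of the shut fingers; the grasp point (between the pads) lies robot.grip_point_offset behind it (robot.grip_point_offset is the distance from the TCP to the grasp point, in m); z points along the fingers, x is the direction in which the jaws open and shut, and the axes are right-handed (so a half turn about z gives the same grasp; the last joint's range is limited). The gripper opens to 85 mm and grips with 20 to 120 N. Pads are 22 mm wide; open, the fingers measure 114 mm over their backs; the gripper's body (76 mm by 85 mm) begins 54 mm behind the grasp point. The pads swing forward as they close: fully open they stand 13 mm farther back than shut.
Start: joints at [-82.334, 16.404, 90.338, -0, 73.258, -8.594], TCP at [0.189, -0.648, 0.2] pointing down, gripper open.
Joint ranges: [-158.93, 158.93], [-51.34, 127.21], [12.03, 142.37], [-87.48, 267.48], [13.55, 161.25], [-162.69, 162.69]. Speed limits (degrees/s): [159.86, 159.86, 180, 180, 180, 180].

### API

Orientations are given as a 3x3 rotation matrix whose columns are the frame's x, y, z axes.
In Python, from rig import robot gives the robot as it stands. Calls block until the motion is done:
- robot.reach(position, orientation): joint-space move of the TCP to a pose.
- robot.line_to(position, frame=None, max_speed=0.15): straight line of the TCP; frame=None keeps the orientation; max_speed is the mean speed in m/s.
- robot.move_joints(angles): joint-space move.
- robot.move_gripper(opening, grasp_force=None): finger opening in m; grasp_force is the grip in N (None keeps the last); returns when the fingers have stopped.
- robot.sleep(seconds).
- robot.inverse_kinematics(position, orientation): joint angles nearest the present ones, or None.
- robot.get_state(): the state.
- robot.capture(name): name is "scene" or "side" or "wrist"; returns (picture, depth): 480x640x3 uint8, blue, green, red; 480x640 float32, m along the optical axis (not along the pixel's ray), 0 where there is no reading.
- robot.calibration(name): a dict with "fov_y" (degrees; the focal length in pixels is half the picture's height over the tangent of half this angle, whatever the lens; pixels are square), "cx", "cy" (the principal point, pixels), "D" ([k1, k2, p1, p2, k3] as OpenCV has them; the pictures are not rectified), "world_from_camera" (4x4, takes a point from camera to world coordinates). Camera axes: x right, y down, z forward; pixel columns grow to the right and rows downward; lengths in m; the calibration is good to about 2 mm. A picture is of the moment at which its call begins: read the wrist's pose just before it. calibration takes no time and is no camera call; for the wrist camera it gives the pose at the moment of the call.
A pose or a line that the arm cannot do raises robot.Unreachable and nothing moves.
- robot.finish_job(): hands the job in, once; it reports no verdict.
The state is a dict: "time_s": time; "joint_pos": joint angles; "joint_vel": joint speeds; "joint_torque": joint torques, N m; "ee_pos": TCP position; "tool_rot": TCP orientation; "wrist_force": force on the tool from outside, world axes, zero at the start; "torque": the same for the moment, N m; "width": finger opening in m.
Only numpy, scipy, OpenCV 4.12 (cv2) and the standard library are available. Lean on these libraries where they do the work, as an engineer would, in place of code of your own. Each camera call takes 0.05 s, during which the arm holds its last target. There are 200 camera calls.

### The job

Lock out the disconnector unit: take the steel locking pin from its wooden block and stand it in the round bore of the unit's guard plate, fully home with its collar down on the plate, and let go of it. Only then lift the insulating blade out of its block, pass it down through the narrow slot in the guard without forcing it, and finish while still holding it in the gripper: upright, at rest, more than half of the blade's length below the top of the guard so that its tip is between the contact jaws, and its handle clear of the plate, so that the gripper alone carries it. Leave the relay, the stud and the screwdriver alone.

Things in the scene. Friction and masses are not known exactly. Their poses are not given: they have to be found in the camera images.
- unit: Fixed, 130 (x) x 200 (y) x 130 mm high: base 20 mm, thin sides, zinc-plated guard plate 10 mm thick on top (top at 130), 4 mm bolt heads near its corners; open front and back. Origin: centre of underside; x across the slot, y along it, z up. Below the slot two copper contact jaws, 26 mm between them, tops 35 mm below the guard's top. Empty under the bore and between the jaws down to the base.
- slot (a point): Centre of the slot's mouth at the top face of the guard plate, at (0, -35, 130) mm in the unit. Slot 8 mm wide along the unit's x, 42 mm long along its y, right through the plate, mouth chamfered 1.5 mm. Axes as the unit's.
- bore (a point): Centre of the bore's mouth at the top face of the guard plate, at (0, 50, 130) mm in the unit. Bore 18 mm in diameter, right through the plate, mouth chamfered 1.5 mm. Axes as the unit's.
- pin: Loose steel locking pin, 0.13 to 0.25 kg, 83 mm long, upright: shank 16 mm in diameter, 40 mm long, tapered foot; above it a collar 30 mm in diameter, 5 mm thick; on top a round grip 22 mm in diameter, 38 mm tall. Origin: centre of the foot's end, z up to the grip. At the start it hangs by its collar in pin_block. Fully home, its origin is 40 mm below the guard's top.
- blade: Loose, 0.1 to 0.2 kg, upright: brown flat blade 6 mm thick (own x), 40 mm wide (own y), 80 mm long (last 6 mm at the tip 3.5 x 37 mm); above it a black handle 22 (x) x 46 (y) x 46 mm tall, its underside 80 mm above the tip. Origin: centre of the tip's end, z up to the handle. Same turned half round. At the start its handle rests on top of blade_block.
- pin_block: Fixed wooden block 60 x 60 x 55 mm high with a loose upright hole 22 mm in diameter, right through, in which the pin waits. Origin: centre of the underside, z up.
- blade_block: Fixed wooden block 70 (x) x 90 (y) x 90 mm high with a loose upright slot 11 (x) x 47 mm (y), right through, in which the blade waits. Origin: centre of the underside, z up.
- relay: Bystander: loose grey relay, 45 x 60 x 63 mm high. Origin: centre of the underside.
- stud: Bystander: short loose brass stud, 40 mm high, standing on its 26 mm head. Origin: centre of the underside.
- screwdriver: Bystander: loose screwdriver 170 mm long lying on the bench, about 30 mm thick. Origin: under it, along its own x.
Things that resemble listed ones, but are neither listed nor needed, are in the scene too. What is meant by the pin is not blue or orange, and is the larger of those in its own colour.

How it is judged:
By the outcome, as a careful person would: the job done as asked, in the order asked, and still so for the second after the job is handed in, while the arm keeps its last pose, push and grip.
It also fails if it takes over 72 s, if anything falls off the work surface, if the arm or the gripper's body presses on something with over 40 N, if the wrist force passes 120 N, or if a joint passes its speed limit or range.

## Working session

There is one attempt and no reset: what is moved stays moved. The work goes in short steps, each a Python script; the robot and the scene stay as the last script left them, time stands still between calls to the robot, and variables do not carry over. Pictures are saved under pics/ and viewed, about 8 in all and at most 12, crops included, and the job is handed in when it is done.

```bash
mkdir -p pics; ls; python3 - <<'E'
from rig import robot
import cv2,numpy as np
print(robot.grip_point_offset, robot.get_state()['time_s'])
for n in ['scene','side']:
    p,d=robot.capture(n); c=robot.calibration(n)
    cv2.imwrite(f'pics/{n}0.png',p); np.savez(f'{n}0.npz',p=p,d=d)
    print(n,c,(d>0).mean())
c=robot.calibration('wrist');s=robot.get_state();print(c['world_from_camera'],c['fov_y'],c['D'],s['ee_pos'],s['tool_rot'])
E
```

```text
pics
0.0187 0.0
scene {'fov_y': 52.00589816276578, 'cx': 321.1344329928866, 'cy': 234.70758816350997, 'D': array([-0.04067833,  0.        ,  0.        ,  0.        ,  0.        ]), 'world_from_camera': array([[ 0.84143952,  0.4215323 , -0.33806812,  0.84226544],
       [ 0.54034739, -0.65402684,  0.52940872, -0.43410216],
       [ 0.00205725, -0.62813964, -0.77809791,  0.77374014],
       [ 0.        ,  0.        ,  0.        ,  1.        ]])} 0.996015625
side {'fov_y': 45.87945434084732, 'cx': 314.5194592048546, 'cy': 241.3569433532925, 'D': array([-0.12352148,  0.        ,  0.        ,  0.        ,  0.        ]), 'world_from_camera': array([[-0.83506978, -0.39719716,  0.38064797,  0.12266003],
       [-0.54989939,  0.58200962, -0.59906215,  0.71054471],
       [ 0.016405  , -0.70957679, -0.70443712,  0.92173952],
       [ 0.        ,  0.        ,  0.        ,  1.        ]])} 0.9958561197916667
[[ 0.28051757 -0.91710333 -0.28325143  0.26147786]
 [-0.95984541 -0.268819   -0.08020683 -0.62634948]
 [-0.00258542  0.29437701 -0.95568587  0.37284968]
 [ 0.          0.          0.          1.        ]] 62.329657876218896 [0.00124277 0.         0.         0.         0.        ] [ 0.18896194 -0.64732819  0.19896374] [[ 2.80008261e-01 -9.59997554e-01 -2.63542705e-04]
 [-9.59995278e-01 -2.80008179e-01  2.11782470e-03]
 [-2.10690065e-03 -3.40008658e-04 -9.99997723e-01]]
```

View pics/scene0.png

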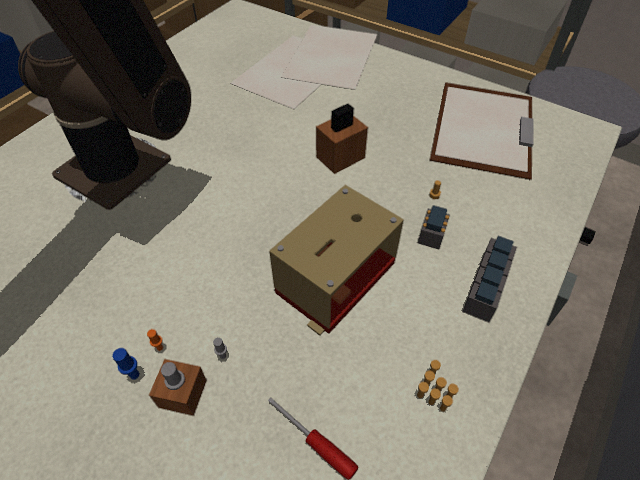

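View pics/side0.png

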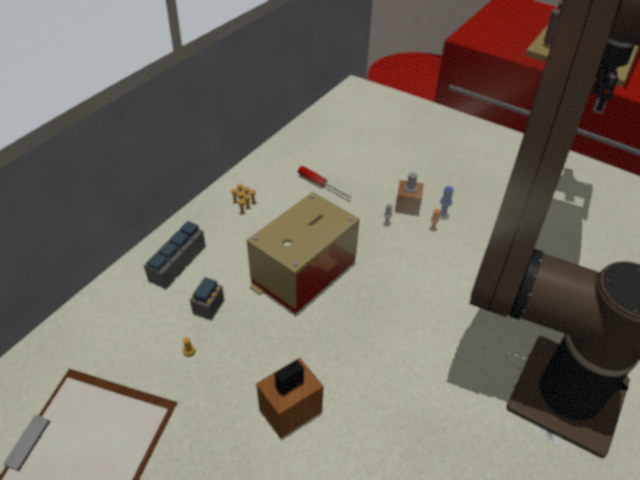

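Scene view: the guard plate shows its bore at (356,218) and slot at (325,247), and the blade's black handle is at (343,117). The pin candidates are blue (124,362), orange (155,340), small grey (220,348) and large grey in the wooden block (172,374). The large grey one in the block fits: it is neither blue nor orange, and it is the bigger of the two greys. I'll confirm it in a crop while measuring.

```bash
cat > h.py <<'E'
import numpy as np,cv2
from rig import robot
def K(c):
    f=240/np.tan(np.radians(c['fov_y']/2)); return np.array([[f,0,c['cx']],[0,f,c['cy']],[0,0,1.]])
def rays(c,uv):
    u=cv2.undistortPoints(np.float64(uv).reshape(-1,1,2),K(c),c['D']).reshape(-1,2)
    return np.c_[u,np.ones(len(u))]
def plane(c,uv,z):
    T=c['world_from_camera'];d=rays(c,uv)@T[:3,:3].T;o=T[:3,3]
    return o+d*((z-o[2])/d[:,2])[:,None]
def cloud(c,depth):
    T=c['world_from_camera'];v,u=np.mgrid[:480,:640]
    r=rays(c,np.c_[u.ravel(),v.ravel()])*depth.reshape(-1,1)
    return (r@T[:3,:3].T+T[:3,3]).reshape(480,640,3)
def rect(P):
    r=cv2.minAreaRect(np.float32(P[:,:2]*1000)); b=cv2.boxPoints(r)
    e=[b[1]-b[0],b[2]-b[1]]; l=[np.linalg.norm(x) for x in e]; k=int(np.argmax(l))
    return np.array(r[0])/1000, sorted(l), np.degrees(np.arctan2(e[k][1],e[k][0]))%180
def blobs(m,amin):
    n,L,s,_=cv2.connectedComponentsWithStats(m.astype(np.uint8))
    return [(L==i) for i in range(1,n) if s[i,4]>=amin]
def px(m): v,u=np.nonzero(m); return np.c_[u,v]
def edge(m):
    cs,_=cv2.findContours(m.astype(np.uint8),cv2.RETR_EXTERNAL,cv2.CHAIN_APPROX_NONE); return max(cs,key=len).reshape(-1,2)
def unit_holes(c,p,W,dark,z=.13,amin=25):
    "dark blobs inside the hull of the plate's top"
    top=max(blobs(abs(W[...,2]-z)<.006,300),key=np.sum).astype(np.uint8)
    hull=cv2.convexHull(edge(top)); H=cv2.fillConvexPoly(np.zeros_like(top),hull,1)
    H=cv2.erode(H,np.ones((9,9)))
    return plane(c,hull.reshape(-1,2),z),blobs((H>0)&(p.max(2)<dark),amin)
E
cat > m.py <<'E'
from h import *
for n in ['scene','side']:
    z=np.load(n+'0.npz');p,d=z['p'],z['d'];c=robot.calibration(n);W=cloud(c,d)
    hull,hb=unit_holes(c,p,W,75)
    print(n,'plate',rect(hull))
    for b in hb: print('  hole',px(b).mean(0).round(),b.sum(),rect(plane(c,edge(b),.13)))
    for b in blobs((W[...,2]>.03)&(W[...,2]<.2)&(W[...,0]>.3),25):
        Q=W[b];zt=np.percentile(Q[:,2],98);t=b&(W[...,2]>zt-.006)
        print('  obj',px(b).mean(0).round(),b.sum(),'ztop %.3f'%zt,rect(W[t]),p[b].mean(0).round())
z=np.load('scene0.npz')['p'];cv2.imwrite('pics/crop1.png',cv2.resize(z[310:430,90:250],None,fx=5,fy=5,interpolation=cv2.INTER_CUBIC))
E
python3 m.py
```

```text
scene plate (array([0.58704504, 0.01866913]), [np.float32(133.04231), np.float32(204.25043)], np.float32(82.28741))
  hole [356. 218.] 58 (array([0.59322821, 0.06787672]), [np.float32(13.715887), np.float32(17.429619)], np.float32(32.82813))
  hole [324. 248.] 85 (array([ 0.58134808, -0.01611371]), [np.float32(7.6018043), np.float32(40.87178)], np.float32(81.58162))
  obj [574.   8.] 188 ztop 0.083 (array([0.698625, 1.234953]), [np.float32(13.365483), np.float32(30.14238)], np.float32(12.574008)) [37. 38. 37.]
  obj [341. 135.] 2091 ztop 0.136 (array([0.42078845, 0.30938004]), [np.float32(24.781166), np.float32(47.215)], np.float32(69.59218)) [23. 37. 58.]
  obj [437. 184.] 50 ztop 0.043 (array([0.6518103 , 0.31690759]), [np.float32(12.622902), np.float32(14.071557)], np.float32(110.07878)) [ 54.  92. 121.]
  obj [332. 249.] 9683 ztop 0.133 (array([0.5861662 , 0.02032168]), [np.float32(131.8731), np.float32(203.58414)], np.float32(82.468376)) [ 63.  92. 107.]
  obj [434. 222.] 724 ztop 0.066 (array([0.69413879, 0.20975439]), [np.float32(29.916498), np.float32(52.60042)], np.float32(1
[... 3149 characters left out ...]
]), [np.float32(13.797161), np.float32(15.513885)], np.float32(74.93523)) [ 79. 103. 136.]
  obj [174. 250.] 1637 ztop 0.068 (array([0.83401538, 0.15758846]), [np.float32(34.901073), np.float32(146.86995)], np.float32(95.876755)) [64. 63. 59.]
  obj [206. 294.] 718 ztop 0.067 (array([0.69460742, 0.21277284]), [np.float32(30.47301), np.float32(51.995262)], np.float32(102.336174)) [63. 64. 62.]
  obj [186. 342.] 65 ztop 0.045 (array([0.65222406, 0.31957083]), [np.float32(12.2722225), np.float32(12.806852)], np.float32(169.90964)) [ 68. 112. 136.]
  obj [290. 393.] 3092 ztop 0.138 (array([0.4197803 , 0.31169974]), [np.float32(23.1275), np.float32(47.054607)], np.float32(70.86541)) [31. 53. 78.]
```

View pics/crop1.png

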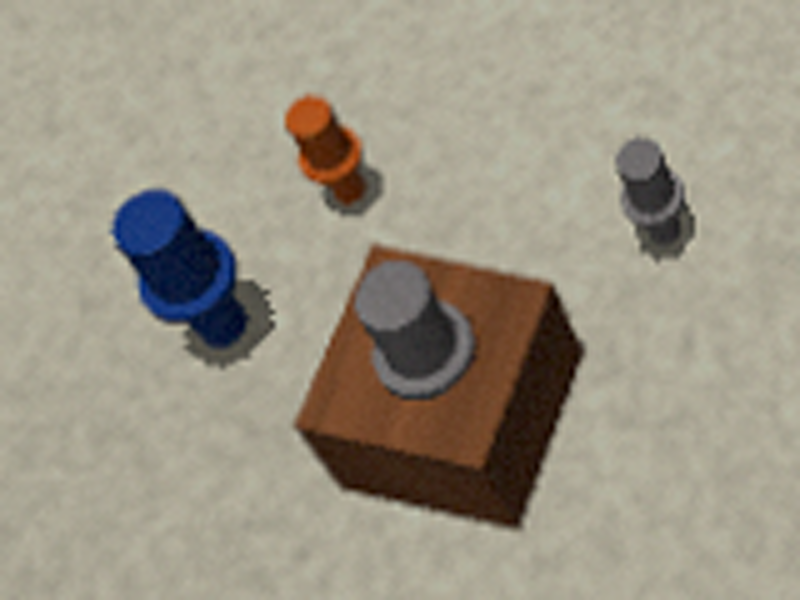

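The crop shows the large grey pin seated by its collar in the block. The smaller grey one stands loose at the upper right of the crop, so the pin in the block is the one meant. I'll take close looks over the bore, the slot and the pin.

```bash
cat >> h.py <<'E'
def R(a):
    s,c=np.sin(np.radians(a)),np.cos(np.radians(a)); return np.array([[c,s,0],[s,-c,0],[0,0,-1.]])
def look(name):
    robot.sleep(.3);c=robot.calibration('wrist');p,d=robot.capture('wrist')
    cv2.imwrite(f'pics/{name}.png',p);np.savez(name+'.npz',p=p,d=d,**{'c_'+k:v for k,v in c.items()})
    return c,p,d
def load(name):
    z=np.load(name+'.npz');return {k[2:]:z[k] for k in z if k[:2]=='c_'},z['p'],z['d']
E
python3 - <<'E'
from h import *
for n,xy,z,a in [('w_bore',(.593,.068),.26,-45),('w_slot',(.5815,-.016),.26,-8),('w_pin',(.497,-.305),.2,-45)]:
    robot.reach([*xy,z],R(a)); c,p,d=look(n); W=cloud(c,d)
    s=robot.get_state(); print(n,s['time_s'],s['ee_pos'],s['joint_pos'].round(0) if hasattr(s['joint_pos'],'round') else s['joint_pos'])
    try:
        if n!='w_pin':
            hull,hb=unit_holes(c,p,W,60,amin=80)
            print(' plate',rect(hull))
            for b in hb: print('  dark',px(b).mean(0).round(),b.sum(),rect(plane(c,edge(b),.13)))
            v,u=np.nonzero(abs(W[...,2]-.13)<.006)
            H=cv2.erode(cv2.fillConvexPoly(np.zeros((480,640),np.uint8),cv2.convexHull(np.c_[u,v]),1),np.ones((9,9)))>0
            for b in blobs(H&(W[...,2]<.12),80): print('  deep',px(b).mean(0).round(),b.sum(),rect(plane(c,edge(b),.13)))
        else:
            for b in blobs((abs(W[...,2]-.098)<.006),80): print('  top',px(b).mean(0).round(),b.sum(),rect(plane(c,edge(b),.098)))
    except Exception as e: print(repr(e))
a=[load(n)[1] for n in('w_bore','w_slot','w_pin')]
cv2.imwrite('pics/three.png',cv2.resize(np.hstack(a),(798,200),interpolation=cv2.INTER_AREA))
E
```

```text
w_bore 3.35 [0.59304442 0.06780191 0.25998979] [-3.  4. 98. -0. 78. 42.]
 plate (array([0.58740356, 0.0205732 ]), [np.float32(130.05875), np.float32(200.2234)], np.float32(82.45387))
  dark [310. 208.] 486 (array([0.59462036, 0.07047794]), [np.float32(18.53459), np.float32(19.681686)], np.float32(135.00629))
  dark [372. 287.] 394 (array([ 0.58321875, -0.01300123]), [np.float32(7.3737273), np.float32(41.849575)], np.float32(82.55992))
  dark [439. 313.] 376 (array([ 0.60701196, -0.06928154]), [np.float32(17.181564), np.float32(27.720516)], np.float32(171.92514))
  deep [310. 208.] 335 (array([0.59520026, 0.07105578]), [np.float32(15.751694), np.float32(15.757141)], np.float32(179.57816))
  deep [371. 285.] 328 (array([ 0.58405011, -0.01160754]), [np.float32(6.7716947), np.float32(37.593384)], np.float32(83.02352))
w_slot 4.4833 [ 0.58154942 -0.01556635  0.25998455] [-12.   2. 100.   0.  78.  -4.]
 plate (array([0.58749298, 0.02048522]), [np.float32(130.06676), np.float32(200.10228)], np.float32(82.452545))
  dark [317.  95.] 211 (array([0.59627448, 0.069842  ]), [np.float32(13.03128), np.float32(16.415016)], np.float32(81.826935))
  dark [313. 209.] 724 (array([ 0.58282983, -0.01337318]), [np.float32(10.365572), np.float32(43.619663)], np.float32(82.38034))
  deep [312.  97.] 471 (array([0.5940777 , 0.06980283]), [np.float32(16.704542), np.float32(17.027256)], np.float32(17.147383))
  deep [313. 208.] 489 (array([ 0.58304181, -0.01248998]), [np.float32(7.198576), np.float32(38.663822)], np.float32(82.057144))
w_pin 6.0083 [ 0.49742919 -0.30439519  0.2002192 ] [-41.   5. 104.   0.  71.   3.]
  top [313. 221.] 706 (array([ 0.49862573, -0.30419522]), [np.float32(20.951061), np.float32(21.634346)], np.float32(45.11876))
```

View pics/three.png

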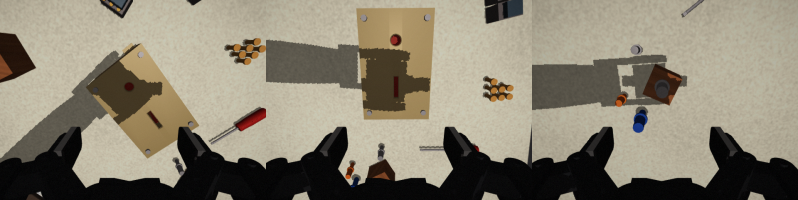

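The wrist views show the bore, slot and pin top clearly. The plate rectangle measures 130.06 x 200.1 mm and agrees between the two views. Next I'll grasp the pin, lift it, and measure it in the hand.

```bash
cat >> h.py <<'E'
def go(p,a,v=.15,fix=True):
    "straight line, then one correction of the standing error"
    p=np.array(p,float);robot.line_to(p,R(a),v)
    if fix:
        robot.sleep(.2);e=p-robot.get_state()['ee_pos'];robot.line_to(p+e,R(a),.05);robot.sleep(.15)
    s=robot.get_state();return s
def show(t,s): print(t,round(s['time_s'],2),np.round(s['ee_pos'],4),'F',np.round(s['wrist_force'],1),'w',round(s['width'],4))
E
python3 - <<'E'
from h import *
robot.move_gripper(.05)
show('hov',go([.4986,-.3042,.115],-45)); show('down',go([.4986,-.3042,.0645],-45,.08))
robot.move_gripper(0,50); robot.sleep(.3); show('grip',robot.get_state())
show('up',go([.4986,-.3042,.215],-45,.15))
c,p,d=look('held'); W=cloud(c,d); e=robot.get_state()['ee_pos']
v=(abs(W[...,:2]-e[:2]).max(2)<.04)&(W[...,2]<e[2]+.0)&(W[...,2]>.12)
for b in blobs(v,60): print(px(b).mean(0).round(),b.sum(),W[b].min(0).round(4),W[b].max(0).round(4))
q,_=robot.capture('scene');
cv2.imwrite('pics/held2.png',np.hstack([p[150:480,100:500],cv2.resize(q[200:480,60:399],(400,330))]))
E
```

```text
hov 7.77 [ 0.4978 -0.3035  0.1135] F [-0.7  0.7 -0.4] w 0.0501
down 9.12 [ 0.4982 -0.3038  0.0638] F [-0.2 -0.  -0.2] w 0.0501
grip 9.84 [ 0.4984 -0.304   0.064 ] F [ 0.7 -0.4  1.6] w 0.0178
up 11.6 [ 0.4991 -0.3046  0.2163] F [ 0.  -0.4 -2.9] w 0.0178
[313. 259.] 1311 [ 0.4852 -0.3191  0.1712] [ 0.5142 -0.2904  0.2162]
```

View pics/held2.png

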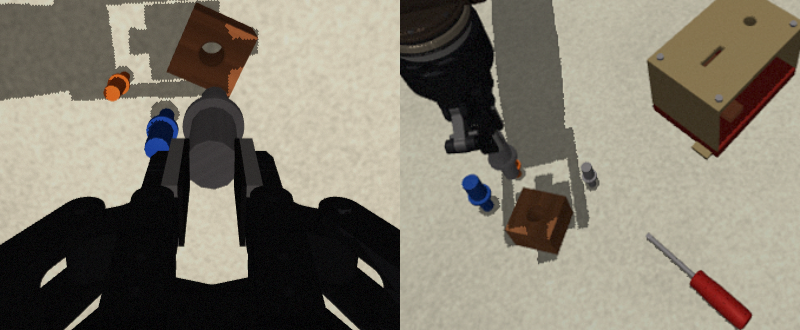

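The pin is held upright with its collar at (213,125) in the left panel, and the block's hole is empty. The collar centre is within about 0.6 mm of the TCP. I'll carry it to the bore.

```bash
cat >> h.py <<'E'
def go(p,a,v=.15,tol=.0004,n=3):
    "straight line, then corrections of the standing error"
    p=np.array(p,float);cmd=p.copy();robot.line_to(cmd,R(a),v)
    for i in range(n):
        robot.sleep(.5);e=p-robot.get_state()['ee_pos']
        if abs(e).max()<tol: break
        cmd=cmd+e;robot.line_to(cmd,R(a),.05)
    return robot.get_state()
E
python3 - <<'E'
from h import *
B=np.array([.5938,.0704])
show('over',go([*B,.215],-45,.2))
show('low',go([*B,.188],-45,.1))   # foot ~ z .139
e0=robot.get_state();f0=e0['wrist_force']
cmd=np.array([*B,.188])+(np.array([*B,.188])-e0['ee_pos'])
for z in np.arange(.183,.1395,-.005):
    cmd[2]=z; robot.line_to(cmd,R(-45),.05); s=robot.get_state(); show('%.3f'%z,s)
    if np.abs(np.array(s['wrist_force'])-f0).max()>8: print('stop');break
E
```

```text
over 14.58 [0.5938 0.0703 0.215 ] F [-0.1 -0.3 -1.8] w 0.0175
low 15.5 [0.5939 0.0704 0.1883] F [-0.3  0.3 -1.3] w 0.0177
0.183 15.75 [0.5932 0.0704 0.1822] F [ 0.7  0.4 -2.4] w 0.0178
0.178 16.0 [0.5933 0.0704 0.1773] F [ 0.6 -0.1 -1.7] w 0.0172
0.173 16.25 [0.5934 0.0704 0.1724] F [-0.1  0.3 -2.2] w 0.0174
0.168 16.5 [0.5934 0.0704 0.1674] F [ 0.2  0.2 -1.2] w 0.0178
0.163 16.75 [0.5935 0.0703 0.1624] F [ 0.1  0.4 -1.5] w 0.0175
0.158 17.0 [0.5935 0.0703 0.1574] F [ 0.  -0.1 -1.7] w 0.0175
0.153 17.25 [0.5935 0.0703 0.1524] F [ 0.1  0.6 -2.1] w 0.0178
0.148 17.5 [0.5935 0.0703 0.1474] F [ 1.1  0.6 -2. ] w 0.0179
0.143 17.75 [0.5934 0.0703 0.1424] F [-0.3  0.3 -2.3] w 0.0176
```

```bash
python3 - <<'E'
from h import *
cmd=np.array([.5940,.0705,.143])
for z in np.arange(.142,.134,-.001):
    cmd[2]=z; robot.line_to(cmd,R(-45),.02); s=robot.get_state(); show('%.3f'%z,s)
    if s['wrist_force'][2]>3: print('contact');break
robot.move_gripper(.05); robot.sleep(.3); show('open',robot.get_state())
robot.line_to([.594,.0705,.24],R(-45),.12)
c,p,d=look('placed'); W=cloud(c,d)
m=(np.hypot(W[...,0]-.594,W[...,1]-.070)<.03)&(W[...,2]>.15)
for b in blobs(m,60): print('top z',np.percentile(W[b][:,2],[50,95]),rect(plane(c,edge(b&(W[...,2]>.165)),.173)))
m=(np.hypot(W[...,0]-.594,W[...,1]-.070)<.03)&(W[...,2]>.1315)&(W[...,2]<.15)
print('collar z',np.percentile(W[m][:,2],[10,50,90]))
robot.reach([.4205,.3105,.26],R(-20)); c,p2,d=look('blade');W=cloud(c,d);show('bl',robot.get_state())
for b in blobs(abs(W[...,2]-.136)<.006,80): print('handle',px(b).mean(0).round(),rect(plane(c,edge(b),.136)))
for b in blobs(abs(W[...,2]-.09)<.006,80): print('block',px(b).mean(0).round(),rect(plane(c,edge(b),.09)))
cv2.imwrite('pics/two.png',cv2.resize(np.hstack([p,p2]),(800,300)))
E
```

```text
0.142 18.0 [0.5941 0.0705 0.1421] F [-0.8 -0.7 -1.7] w 0.0173
0.141 18.25 [0.594  0.0705 0.141 ] F [-0.4 -0.5 -1.3] w 0.0181
0.140 18.5 [0.594  0.0705 0.1399] F [-0.8 -0.4 -1.2] w 0.0173
0.139 18.75 [0.5941 0.0705 0.1391] F [-0.6 -0.6 -1.6] w 0.0176
0.138 19.0 [0.5945 0.0705 0.139 ] F [-1.   0.2  3.2] w 0.0174
contact
open 19.71 [0.594  0.0705 0.138 ] F [ 0.7 -1.   0.7] w 0.0501
top z [0.17291175 0.17404946] (array([0.59500049, 0.07007886]), [np.float32(20.973913), np.float32(23.253086)], np.float32(44.413918))
top z [0.35016792 0.36145598] (array([ 0.50974164, -0.01326419]), [np.float32(160.2679), np.float32(218.12775)], np.float32(135.08269))
collar z [0.13184076 0.13517133 0.14368785]
bl 22.55 [0.421  0.31   0.2598] F [ 1.  -0.4  0.1] w 0.0499
handle [309. 211.] (array([0.420133  , 0.31244266]), [np.float32(21.587252), np.float32(46.08649)], np.float32(70.43424))
handle [595. 374.] (array([0.61863519, 0.0823399 ]), [np.float32(79.59246), np.float32(161.9661)], np.float32(121.366806))
block [311. 195.] (array([0.42040747, 0.31087415]), [np.float32(70.02924), np.float32(90.6791)], np.float32(69.37624))
block [553. 320.] (array([0.60131873, 0.11949883]), [np.float32(11.510199), np.float32(133.6318)], np.float32(173.28856))
```

View pics/two.png

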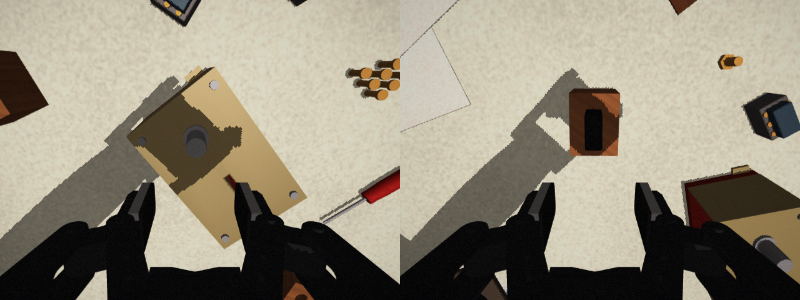

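The left view shows the pin home: its top is at z = 0.1729 (expected 0.173) and the collar top is at 0.135. The right view shows the blade handle at about (593,130) in the 800 px montage. Next I'll grasp the blade.

```bash
python3 - <<'E'
from h import *
X=[.4201,.3124];a=-19.6
show('hov',go([*X,.15],a,.15)); show('down',go([*X,.096],a,.08))
robot.move_gripper(0,80); robot.sleep(.3); show('grip',robot.get_state())
show('up',go([*X,.276],a,.15))
show('over',go([.58284,-.0140,.276],-7.55,.2))
c,p,d=look('held_b'); W=cloud(c,d); s=robot.get_state();e=np.array(s['ee_pos'])
T=s['tool_rot'];L=(W-e)@np.array(T)   # tool frame
m=(abs(L[...,0])<.03)&(abs(L[...,1])<.035)&(L[...,2]>-.03)&(L[...,2]<.11)
for b in blobs(m,100):
    print(px(b).mean(0).round(),b.sum(),'min',L[b].min(0).round(4),'max',L[b].max(0).round(4))
    for lo in np.arange(0,.1,.01):
        k=b&(L[...,2]>lo)&(L[...,2]<=lo+.01)
        if k.sum()>10: q=L[k];print('  z%.2f x %.4f %.4f y %.4f %.4f'%(lo,*np.percentile(q[:,0],[2,98]),*np.percentile(q[:,1],[2,98])),k.sum())
q,_=robot.capture('side')
cv2.imwrite('pics/heldb2.png',np.hstack([cv2.resize(p[100:400,160:460],(400,400)),cv2.resize(q[120:340,220:440],(400,400))]))
E
```

```text
hov 23.93 [0.4201 0.3124 0.1502] F [-0.2 -0.5  0.1] w 0.05
down 25.26 [0.4201 0.3124 0.0961] F [ 0.3 -0.5  0.1] w 0.05
grip 25.93 [0.4204 0.3126 0.0964] F [ 0.6 -0.1  3.3] w 0.0194
up 27.78 [0.4201 0.3124 0.276 ] F [-0.1 -0.8 -1.7] w 0.019
over 30.26 [ 0.5828 -0.0139  0.276 ] F [-1.   0.3 -1.3] w 0.0194
[312. 240.] 1596 min [-0.0107 -0.0227 -0.03  ] max [ 0.0113 -0.0184  0.0802]
  z0.00 x -0.0095 0.0105 y -0.0223 -0.0211 124
  z0.01 x -0.0025 0.0030 y -0.0192 -0.0187 37
  z0.02 x -0.0027 0.0031 y -0.0194 -0.0187 63
  z0.03 x -0.0022 0.0032 y -0.0193 -0.0186 52
  z0.04 x -0.0023 0.0029 y -0.0193 -0.0186 44
  z0.05 x -0.0024 0.0029 y -0.0192 -0.0187 42
  z0.06 x -0.0026 0.0030 y -0.0192 -0.0187 37
  z0.07 x -0.0026 0.0031 y -0.0192 -0.0187 35
```

View pics/heldb2.png

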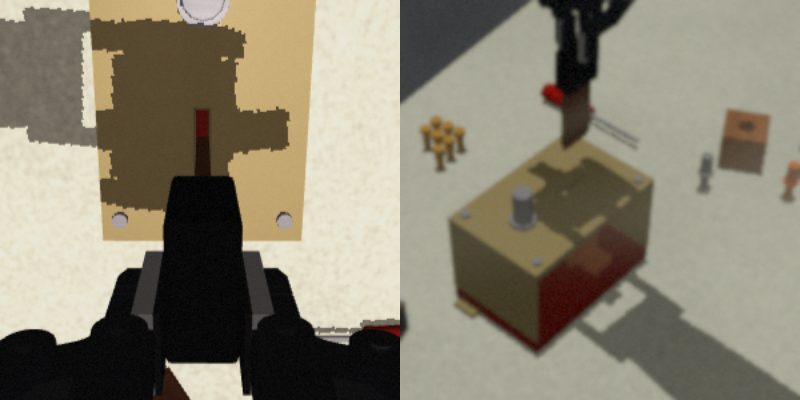

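In the left view the blade hangs straight over the slot at about (203,140). In the tool frame it is at x +0.3 mm and y +0.9 mm and upright; the right view agrees. I'll apply that offset and lower it while watching the force.

```bash
python3 - <<'E'
from h import *
a=-7.55;S=np.array([.58266,-.0129])
s=go([*S,.224],a,.15,tol=.0003);show('low',s);f0=np.array(s['wrist_force'])
for z in np.arange(.220,.155,-.004):
    robot.line_to([*S,z],R(a),.03); s=robot.get_state(); e=np.array([*S,z])-s['ee_pos']; show('%.3f'%z,s)
    if np.abs(np.array(s['wrist_force'])-f0).max()>5: print('stop');break
E
```

```text
low 33.16 [ 0.5827 -0.0129  0.224 ] F [-0.3 -0.1 -1.3] w 0.0195
0.220 33.44 [ 0.5824 -0.0128  0.2195] F [-0.9  0.2 -1.8] w 0.0192
0.216 33.73 [ 0.5824 -0.0129  0.2156] F [ 1.2 -0.  -0.9] w 0.0193
0.212 34.01 [ 0.5825 -0.0129  0.2116] F [-0.7  0.3 -1.3] w 0.0195
0.208 34.29 [ 0.5825 -0.0129  0.2076] F [-0.1 -0.2 -0.8] w 0.0192
0.204 34.58 [ 0.5824 -0.0128  0.2036] F [-0.6 -0.5 -0.6] w 0.0192
0.200 34.86 [ 0.5824 -0.0129  0.1996] F [ 0.8 -0.5 -1.6] w 0.0193
0.196 35.14 [ 0.5824 -0.0128  0.1956] F [-0.6 -0.4 -0.5] w 0.0195
0.192 35.42 [ 0.5824 -0.0128  0.1916] F [ 0.3 -0.2 -1.4] w 0.0191
0.188 35.71 [ 0.5824 -0.0129  0.1876] F [ 0.1  0.7 -0.8] w 0.0192
0.184 35.99 [ 0.5824 -0.0129  0.1836] F [ 0.4  0.2 -0.6] w 0.0195
0.180 36.27 [ 0.5824 -0.0129  0.1796] F [-0.4 -0.  -1.1] w 0.0197
0.176 36.56 [ 0.5824 -0.0129  0.1756] F [ 0.6  0.  -0.8] w 0.0194
0.172 36.84 [ 0.5825 -0.0129  0.1716] F [-0.1  1.1 -0.3] w 0.0192
0.168 37.12 [ 0.5824 -0.0128  0.1676] F [ 0.4  0.1 -0.9] w 0.0193
0.164 37.41 [ 0.5824 -0.0128  0.1636] F [-1.2  0.3 -1.2] w 0.0194
0.160 37.69 [ 0.5824 -0.0129  0.1596] F [-0.4 -0.2 -0.6] w 0.0195
0.156 37.98 [ 0.5824 -0.0128  0.1556] F [ 1.2  0.1 -1. ] w 0.0193
```

No contact force all the way down. A final check before handing in.

```bash
python3 - <<'E'
from h import *
robot.sleep(.5);s=robot.get_state();show('end',s);print(np.abs(s['joint_vel']).max())
c,p,d=look('fin');W=cloud(c,d);L=(W-np.array(s['ee_pos']))@np.array(s['tool_rot'])
m=(abs(L[...,0])<.02)&(abs(L[...,1]+.0225)<.006)&(W[...,2]>.1)
print('handle lowest z',np.percentile(W[m&(abs(L[...,1]+.0218)<.0015)][:,2],[1,5]),'front y',np.percentile(L[m][:,1],[5,50]))
m=(np.hypot(W[...,0]-.5945,W[...,1]-.0702)<.011)&(W[...,2]>.15);print('pin top',np.percentile(W[m][:,2],[50,90]),m.sum())
q,_=robot.capture('scene');r,_=robot.capture('side')
cv2.imwrite('pics/fin.png',np.hstack([cv2.resize(q[130:350,230:450],(400,400)),cv2.resize(r[120:340,220:440],(400,400))]))
E
```

```text
end 38.48 [ 0.5827 -0.0129  0.156 ] F [-0.2 -0.9 -1.5] w 0.0188
0.0605530097836879
handle lowest z [0.12921638 0.12975535] front y [-0.02307023 -0.01760263]
pin top [0.17359561 0.32986974] 3910
```

View pics/fin.png

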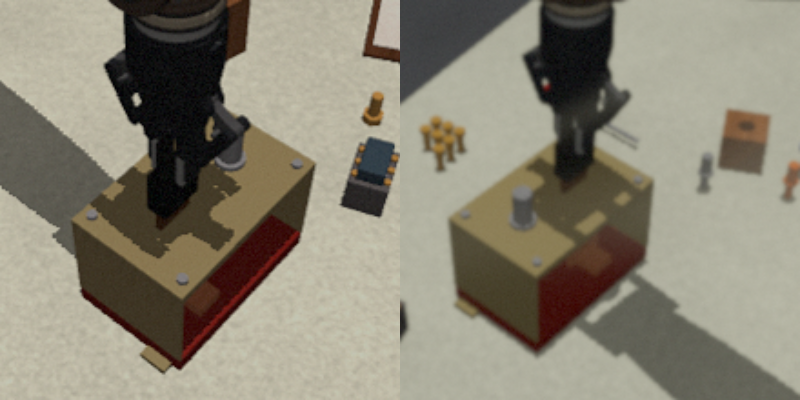

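The blade passes through the slot with a brown strip visible below the handle (left panel, about (172,215)), so the handle is clear of the plate. The pin is seated, and the nearby things in view look undisturbed. The numeric handle-height check caught the plate's own surface and tells nothing, so I rely on the image and the unchanged wrist force.

```bash
python3 -c "
from rig import robot
print(robot.finish_job(), robot.get_state()['time_s'])"
```

```text
the job is handed in; nothing more can be done
the job is handed in; nothing more can be done
```

The unit is locked out and I handed the job in at about 39 s. The large grey pin stands in the bore, released. The blade was then lowered through the slot and is still held in the gripper.

- **Pin:** after release its top measured z = 0.173 and the collar top about 0.135, as expected for fully home. Contact on seating was about 5 N.
- **Blade:** it went down with no contact force above about 2 N (noise level). From the gripper height, its tip is about 60 mm below the guard's top (25 mm below the jaw tops), and the handle about 20 mm above the plate. It measured upright in the hand, and the arm was at rest.
- **Failed checks:** my depth check of the handle's height picked up the plate surface instead, so it gave no answer. The last pin-top reading was partly mixed with gripper pixels (median 0.1736). For both I relied on the final pictures, which show blade visible under the handle and the pin seated, and on the unchanged wrist force of about 1.5 N, which is the blade's weight.
- **Not checked:** I did not look between the contact jaws directly, so the tip position comes from the geometry. I did not re-measure the relay, stud and screwdriver; no move went near them, and they look undisturbed where the final pictures show them.

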